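# Sort the parts of stripped alarm units into their trays

## Robot

A 6-joint arm with a two-finger parallel gripper is mounted at the origin on the work surface. World frame = base frame: x ahead of the robot, y to its left, z up, the work surface at z = 0. Lengths are in mm, angles in rad, forces in N, time in s.
With the tool pointing down it reaches from about 400 to 925 mm from the base axis. Payload 12.5 kg.
Tool frame: the origin (TCP) lies midway between the tips of the shut fingers; the grasp point (between the pads) lies 19 mm behind it (env.tcp_to_grasp is the distance from the TCP to the grasp point, in mm); z points along the fingers, y is the line along which they close (so a half turn about z gives the same grasp; the last joint's range is limited). The gripper opens to 95 mm and grips with 3 to 60 N. Pads are 20 mm wide; open, the fingers measure 119 mm over their backs; the gripper's body (75 mm by 180 mm) begins 59 mm behind the grasp point.
Start: joints at [1.067, 0.491, 1.559, -0, 1.092, -0.106], TCP at [242.105, 576.222, 214.661] pointing down, gripper open.
Joint ranges: [-3.1, 3.1], [-0.84, 2.19], [0.05, 2.79], [-1.13, 4.28], [0.06, 2.93], [-2.69, 2.69]. Speed limits (rad/s): [2.22, 2.22, 2.79, 3.14, 3.14, 3.14].

## Interface

Orientations are given as [roll, pitch, yaw] about the fixed x, y, z axes, in that order (R = Rz(yaw) Ry(pitch) Rx(roll)).
In Python, from cell import env gives the robot as it stands. The module is installed in compiled form; this text tells all that it offers.
- The arm moves only by the tool step_arm, never from a script. Its argument "plan" is a list that holds one entry, the list of rows, each a list of 5 numbers: the shift along the tool's x, y, z in mm, then the turn about the tool's z in degrees, then the opening, from -1 (shut) to 1 (fully open). A call has 1 to 8 rows; each row is the pose to reach, as a shift and turn from the pose commanded when the call began, along the tool's axes at that moment; what a row does not reach only later rows make up. A row lasts 1/12 s, in which the tool goes at most 41.7 mm and 7.16 degrees, less where a joint would pass 70% of its speed; a pose out of reach is approached as far as the arm can. A call with a gripper value outside its range is refused whole. The fingers move at their own pace and stop on an object; the grip force is fixed at half the most. Time passes only in rows, so rows that repeat a pose let the fingers close. It gives the time, the measured TCP pose, the force, the opening and the grip force at its end, in the units of the state.
- env.state(): the state, without advancing time (a new reading comes with each control period).
- env.read_camera(name): name is "scene" or "top" or "wrist"; returns the picture (400x640x3 uint8, blue, green, red); there is no depth.
- env.get_calibration(name): a dict with "K" (3x3 intrinsics, pixels), "extrinsics" (4x4, takes a point from world to camera coordinates). Camera axes: x right, y up, looking along -z (the intrinsics and any distortion apply to the point x, -y, -z); pixel columns grow to the right and rows downward; lengths in mm; the calibration is good to about 2 mm. A picture is of the moment at which its call begins: read the wrist's pose just before it. get_calibration takes no time and is no camera call; for the wrist camera it gives the pose at the moment of the call.
- env.job_done(): hands the job in; it is judged then, once.
The state is a dict: "t": time; "joints": joint angles; "qvel": joint speeds; "tau": joint torques, N m; "eef_pos": TCP position; "tcp_rot": TCP orientation; "ft_force": force on the tool from outside, world axes, zero at the start; "moment": the same for the moment, N m; "opening": opening from 0.0 (shut) to 1.0 (fully open); "grip_force": force on a finger pad.
Only numpy, scipy, OpenCV 4.12 (cv2) and the standard library are available. Lean on these libraries where they do the work, as an engineer would, in place of code of your own. Each camera call takes 0.05 s, during which the arm holds its last target. There are 200 camera calls.

## Task

Sort the loose parts of the stripped alarm units: both 9-volt batteries go in the red tray, both loudspeakers in the blue tray and the transformer in the yellow tray. Set each one down without dropping it, resting flat on its tray's floor the same way up as now (batteries upright with their terminals up, loudspeakers face up, the transformer on its base), not on top of another part or on the tray's edge, and never tip one over. Leave the roll of tape where it is.

Things in the scene. Friction and masses are not known exactly. Their poses are not given: they have to be found in the camera images.
- battery_a: 9-volt block battery with a green jacket, a white top and two round steel snap terminals on it; 26.5 mm (its x) by 17.5 mm (its y), 46 mm tall plus 2.5 mm of terminals, about 46 g; stands upright, terminals up. Origin: centre of its underside, z up. Grip it across either width. The two batteries are alike.
- battery_b: 9-volt block battery with a green jacket, a white top and two round steel snap terminals on it; 26.5 mm (its x) by 17.5 mm (its y), 46 mm tall plus 2.5 mm of terminals, about 46 g; stands upright, terminals up. Origin: centre of its underside, z up. Grip it across either width. The two batteries are alike.
- speaker_a: round loudspeaker lying face up: steel rim 50 mm in diameter, grey cone with a black dome in the middle; 20 mm tall in all (the dome rises to 23 mm). It stands on its magnet (32 mm diameter, 8 mm tall); the basket widens above it and the upright rim takes up the top 6 mm (14 to 20 mm above the bench). About 60 g. Origin: centre of its underside, z up. Grip across the rim, whichever way round. The two loudspeakers are alike.
- speaker_b: round loudspeaker lying face up: steel rim 50 mm in diameter, grey cone with a black dome in the middle; 20 mm tall in all (the dome rises to 23 mm). It stands on its magnet (32 mm diameter, 8 mm tall); the basket widens above it and the upright rim takes up the top 6 mm (14 to 20 mm above the bench). About 60 g. Origin: centre of its underside, z up. Grip across the rim, whichever way round. The two loudspeakers are alike.
- transformer: small mains transformer: grey steel laminated core 48 mm (its x) by 20 mm (its y) by 40 mm tall, with a yellow-taped copper winding that bulges from both long faces to 39 mm wide (its y) over the middle 29 mm of its length; about 220 g. Origin: centre of its underside, z up. Grip it across its 48 mm length, on the flat ends of the core.
- red_tray: red plastic sorting tray fixed on the bench, open on top: 120 mm (its x) by 160 mm (its y) outside, 114 by 154 mm inside, walls 3 mm thick and 20 mm high, floor 3 mm thick (inner floor 3 mm above the bench); white card holder on the middle of its -x long side. Origin: centre of its underside, z up.
- blue_tray: blue plastic sorting tray fixed on the bench, open on top: 120 mm (its x) by 160 mm (its y) outside, 114 by 154 mm inside, walls 3 mm thick and 20 mm high, floor 3 mm thick (inner floor 3 mm above the bench); white card holder on the middle of its -x long side. Origin: centre of its underside, z up.
- yellow_tray: yellow plastic sorting tray fixed on the bench, open on top: 120 mm (its x) by 160 mm (its y) outside, 114 by 154 mm inside, walls 3 mm thick and 20 mm high, floor 3 mm thick (inner floor 3 mm above the bench); white card holder on the middle of its -x long side. Origin: centre of its underside, z up.
- tape_roll: bystander: cream roll of tape lying flat, 68 mm outer and 48 mm inner diameter, 18 mm tall, loose. Origin: centre of its underside. Leave it where it is.

How it is judged (in metres and radians):
At the end, for the whole second after the job is handed in: Batteries in red, loudspeakers in blue, transformer in yellow: each origin within 47 mm (tray x) and 67 mm (tray y) of the tray's middle, underside under 8 mm above the tray's underside, within 0.15 rad of upright, at rest; tape roll within 20 mm of its start (x of battery_a in the frame of red_tray between -0.047 and 0.047 m and y of battery_a in the frame of red_tray between -0.067 and 0.067 m and z of battery_a in the frame of red_tray between 0 and 0.008 m and angle between each of battery_a, battery_b, speaker_a, speaker_b, transformer's own z axis and vertical below 0.15 rad and linear speed of each of battery_a, battery_b, speaker_a, speaker_b, transformer below 0.02 m/s and angular speed of each of battery_a, battery_b, speaker_a, speaker_b, transformer below 0.2 rad/s and x of battery_b in the frame of red_tray between -0.047 and 0.047 m and y of battery_b in the frame of red_tray between -0.067 and 0.067 m and z of battery_b in the frame of red_tray between 0 and 0.008 m and x of speaker_a in the frame of blue_tray between -0.047 and 0.047 m and y of speaker_a in the frame of blue_tray between -0.067 and 0.067 m and z of speaker_a in the frame of blue_tray between 0 and 0.008 m and x of speaker_b in the frame of blue_tray between -0.047 and 0.047 m and y of speaker_b in the frame of blue_tray between -0.067 and 0.067 m and z of speaker_b in the frame of blue_tray between 0 and 0.008 m and x of transformer in the frame of yellow_tray between -0.047 and 0.047 m and y of transformer in the frame of yellow_tray between -0.067 and 0.067 m and z of transformer in the frame of yellow_tray between 0 and 0.008 m and distance of tape_roll from where it was at the start of the episode below 0.02 m); the robot touches nothing.
It fails at once if the roll of tape is shifted by more than 20 mm (distance of tape_roll from where it was at the start of the episode above 0.02 m).
It fails at once if a part is tipped by more than 0.8 rad (angle between any of battery_a, battery_b, speaker_a, speaker_b, transformer's own z axis and vertical above 0.8 rad).
It fails at once if a part falls or flies free of the fingers faster than 0.7 m/s (a drop of some 25 mm) ((linear speed of battery_a above 0.7 m/s and contact force between the fingers and battery_a below 0.05 N) or (linear speed of battery_b above 0.7 m/s and contact force between the fingers and battery_b below 0.05 N) or (linear speed of speaker_a above 0.7 m/s and contact force between the fingers and speaker_a below 0.05 N) or (linear speed of speaker_b above 0.7 m/s and contact force between the fingers and speaker_b below 0.05 N) or (linear speed of transformer above 0.7 m/s and contact force between the fingers and transformer below 0.05 N)).
It also fails if it takes over 131 s, if anything falls off the work surface, if the arm or the gripper's body presses on something with over 40 N, if the wrist force passes 120 N, or if a joint passes its speed limit or range.

## Working session

There is one attempt and no reset: what is moved stays moved. The work goes in short steps, Python scripts to look and compute and a tool call to move; the robot and the scene stay as the last step left them, time stands still between calls to the robot, and variables do not carry over. Pictures are saved under pics/ and viewed, at most 14 in all, crops included, and the job is handed in when it is done.

Besides the shell and the picture viewer there is one more tool, called after "Emit:" as a command line: name --argument value ..., lists and objects as JSON in quotes. step_arm: Moves the arm, as the interface text tells. Its arguments: {"type":"object","properties":{"plan":{"type":"array"}},"required":["plan"]}

```bash
mkdir -p pics; python3 - <<'E'
from cell import env
import cv2
print(env.state())
for n in("top","scene"):
    cv2.imwrite(f"pics/{n}0.png",env.read_camera(n)); c=env.get_calibration(n); print(n,c)
E
```

```text
{'t': 0.0, 'joints': array([ 1.06740618e+00,  4.91544558e-01,  1.55946618e+00,  2.08607843e-05,
        1.09171740e+00, -1.05604618e-01]), 'qvel': array([-1.18959857e-03,  7.51801345e-04, -5.72281444e-04,  4.54257304e-04,
       -1.91451496e-03, -5.19950077e-05]), 'tau': array([-1.97860652e-03, -6.12618971e+01, -2.58176547e+01,  6.93080225e-02,
        4.82662779e-02, -5.40854410e-05]), 'eef_pos': array([241.96355183, 575.98412405, 214.06531334]), 'tcp_rot': array([-3.14046544e+00, -1.38088130e-04,  2.74379742e+00]), 'ft_force': array([-0.12196279, -0.23991435,  0.54586847]), 'moment': array([ 0.02639985,  0.04052161, -0.00107913]), 'grip_force': 0.0, 'opening': 0.9985023203157426}
top {'K': array([[432.71768205,   0.        , 317.88556674],
       [  0.        , 432.71768205, 198.05651921],
       [  0.        ,   0.        ,   1.        ]]), 'extrinsics': array([[-2.83110444e-02, -9.99597472e-01,  1.83829952e-03,
        -7.25832237e+00],
       [ 9.78404988e-01, -2.73340358e-02,  2.04881746e-01,
        -5.09346633e+02],
       [-2.04749027e-01,  7.59901763e-03,  9.78785008e-01,
        -9.58093708e+02],
       [ 0.00000000e+00,  0.00000000e+00,  0.00000000e+00,
         1.00000000e+00]])}
scene {'K': array([[472.42592242,   0.        , 317.52378879],
       [  0.        , 472.42592242, 203.30654799],
       [  0.        ,   0.        ,   1.        ]]), 'extrinsics': array([[-6.78863757e-01,  7.34260423e-01,  2.37290676e-03,
         3.43003704e+02],
       [-4.59178574e-01, -4.27052971e-01,  7.78961358e-01,
         2.21650521e+02],
       [ 5.72973853e-01,  5.27719047e-01,  6.27067438e-01,
        -1.34321520e+03],
       [ 0.00000000e+00,  0.00000000e+00,  0.00000000e+00,
         1.00000000e+00]])}
```

View pics/top0.png

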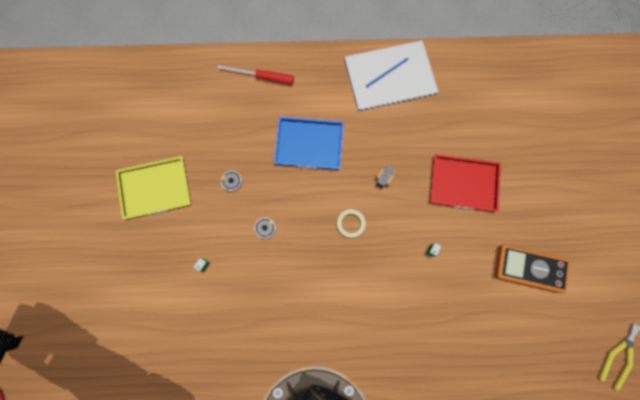

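View pics/scene0.png

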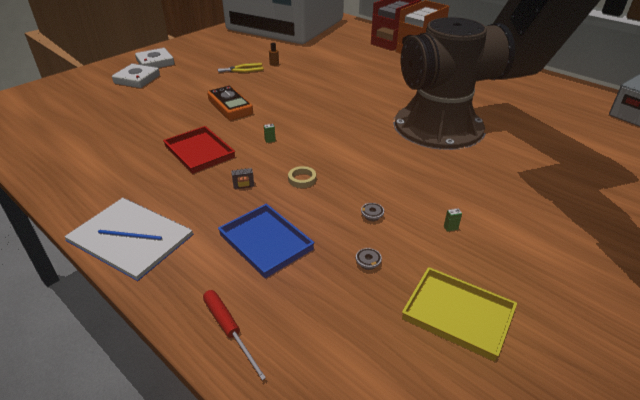

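The top view shows the yellow tray at (153,188), blue at (309,144) and red at (465,184). The speakers are at (231,181) and (264,228), the batteries at (201,265) and (434,250), the transformer at (386,177) and the tape at (351,223). The scene view agrees.

```bash
cat > h.py <<'E'
from cell import env
import numpy as np, cv2
def world(c,uv,z):
    K,E=c["K"],c["extrinsics"]; R,t=E[:3,:3],E[:3,3]
    d=np.linalg.inv(K)@[uv[0],uv[1],1]; d=R.T@(d*[1,-1,-1]); o=-R.T@t
    return o+d*(z-o[2])/d[2]
def proj(c,p):
    q=c["extrinsics"][:3,:3]@np.asarray(p,float)+c["extrinsics"][:3,3]; q=q*[1,-1,-1]; q=c["K"]@q; return q[:2]/q[2]
def tool(dxyz):
    "world shift -> tool axes, tool as measured"
    from scipy.spatial.transform import Rotation as R
    return R.from_euler('xyz',env.state()["tcp_rot"]).inv().apply(dxyz)
E
python3 - <<'E'
from h import *
c=env.get_calibration("top"); im=cv2.imread("pics/top0.png"); hsv=cv2.cvtColor(im,cv2.COLOR_BGR2HSV)
for n,uv,z in [("spkA",(231,181),20),("spkB",(264.5,228),20),("bat1",(201,265),46),("bat2",(434.5,249.5),46),("tr",(386,176),35),("tape",(351,223),18)]:
    print(n,world(c,uv,z).round(), np.hypot(*world(c,uv,z)[:2]).round())
for n,lo,hi,r in [("yellow",(22,140,80),(35,255,255),(100,140,110,90)),("blue",(100,140,60),(125,255,255),(260,100,100,80)),("red",(170,150,60),(180,255,255),(415,140,100,80))]:
    m=cv2.inRange(hsv,lo,hi); k=np.zeros_like(m); x,y,w,h=r; k[y:y+h,x:x+w]=m[y:y+h,x:x+w]
    if n=="red": m2=cv2.inRange(hsv,(0,200,60),(3,255,255)); k[y:y+h,x:x+w]|=m2[y:y+h,x:x+w]
    P=np.array([world(c,p[0],10)[:2] for p in cv2.findNonZero(k)],np.float32); print(n,cv2.minAreaRect(P))
E
python3 - <<'E'
from h import *
env_c=env.get_calibration("wrist"); print(env_c)
s=env.state();E=env_c["extrinsics"];print(-E[:3,:3].T@E[:3,3], s["eef_pos"])
print([proj(env_c,s["eef_pos"])])
E
```

```text
spkA [564. 188.  20.] 595.0
spkB [447. 107.  20.] 459.0
bat1 [362. 249.  46.] 439.0
bat2 [ 382. -286.   46.] 477.0
tr [ 562. -187.   35.] 593.0
tape [453. -99.  18.] 464.0
yellow ((556.95703125, 381.99578857421875), (129.4087677001953, 169.06671142578125), 11.325841903686523)
blue ((659.8759155273438, -2.74163818359375), (157.62718200683594, 121.37123107910156), 83.43509674072266)
red ((575.3523559570312, -423.09979248046875), (173.51019287109375, 85.11195373535156), 42.23452377319336)
{'K': array([[315.52653742,   0.        , 319.94555575],
       [  0.        , 315.52653742, 200.53605663],
       [  0.        ,   0.        ,   1.        ]]), 'extrinsics': array([[ 3.87198849e-01,  9.21995395e-01, -1.24221304e-03,
        -6.23218787e+02],
       [-8.92306785e-01,  3.74391064e-01, -2.52229919e-01,
         2.79838849e+01],
       [-2.32089751e-01,  9.87715695e-02,  9.67666536e-01,
        -3.90962421e+02],
       [ 0.00000000e+00,  0.00000000e+00,  0.00000000e+00,
         1.00000000e+00]])}
[175.5414365  602.74390762 384.60545421] [241.98412028 576.00341394 214.12990378]
[array([322.15856537, 245.87529279])]
```

Emit:
step_arm --plan '[[[-30,-32,8,0,0.2],[-60,-64,16,0,0.2],[-90,-96,24,0,0.2],[-120,-128,32,0,0.2],[-150,-160,40,0,0.2],[-180,-192,48,0,0.2],[-210,-225,55,0,0.2],[-237,-255,60,0,0.2]]]'

```text
t: 0.77
eef_pos: [355.3, 266.2, 156.9]
tcp_rot: [-3.141, -0.0, 2.744]
ft_force: [1.5, -0.1, -0.1]
opening: 0.605
grip_force: 0.0
```

Emit:
step_arm --plan '[[[0,0,0,0,0.2],[0,0,0,0,0.2],[0,0,0,0,0.2]]]'

```text
t: 1.02
eef_pos: [355.4, 268.2, 157.5]
tcp_rot: [3.141, 0.0, 2.743]
ft_force: [-0.0, -0.7, -0.1]
opening: 0.598
grip_force: 0.0
```

```bash
python3 - <<'E'
from h import *
c=env.get_calibration("wrist"); im=env.read_camera("wrist"); cv2.imwrite("pics/w1.png",im); np.save("w1.npy",c["extrinsics"])
s=env.state(); print(s["eef_pos"],s["tcp_rot"],s["opening"],s["qvel"].round(3))
c2=env.get_calibration("top")
for p in [(432,156),(500,163),(496,211),(429,205)]: print(world(c2,p,20).round())
E
```

```text
[355.19432008 268.71289104 157.482977  ] [3.14115521e+00 1.10984889e-04 2.74417974e+00] 0.5992662487342894 [ 0.02  -0.    -0.002 -0.002 -0.001 -0.003]
[ 614. -306.   20.]
[ 591. -472.   20.]
[ 472. -448.   20.]
[ 491. -289.   20.]
```

View pics/w1.png

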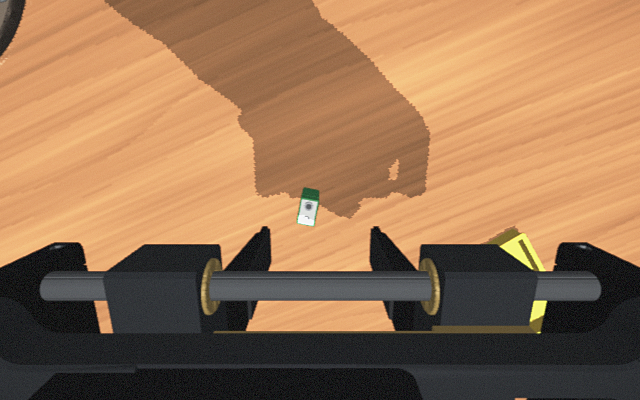

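The wrist view shows battery 1's white top around (308,211), with its green side above it. The fingers are at the lower centre.

```bash
cat >> h.py <<'E'
def rect(im,c,roi,lo,hi,z):
    hsv=cv2.cvtColor(im,cv2.COLOR_BGR2HSV); m=cv2.inRange(hsv,lo,hi); k=np.zeros_like(m); x,y,w,h=roi; k[y:y+h,x:x+w]=m[y:y+h,x:x+w]
    n,l,st,_=cv2.connectedComponentsWithStats(k); i=1+np.argmax(st[1:,4]); 
    P=np.array([world(c,p[0],z)[:2] for p in cv2.findNonZero((l==i).astype(np.uint8))],np.float32)
    return cv2.minAreaRect(P),st[i]
def go(x,y,z=None,yaw=None):
    "tool-axis shift from the measured pose to the target; turn in deg"
    s=env.state(); p=s["eef_pos"]; d=np.array([x,y,p[2] if z is None else z])-p
    t=0 if yaw is None else (np.degrees(s["tcp_rot"][2])-yaw+90)%180-90
    print("shift",tool(d).round(1),"turn",round(t,1),"pos",p.round(1),"yaw",np.degrees(s["tcp_rot"][2]).round(1))
E
python3 - <<'E'
from h import *
c=env.get_calibration("wrist"); im=cv2.imread("pics/w1.png")
for s in (60,80,100): print(rect(im,c,(285,180,50,60),(0,0,130),(179,s,255),46))
E
```

```text
(((362.3262939453125, 251.2525177001953), (15.037541389465332, 24.40730094909668), 56.69302749633789), array([298, 199,  20,  27, 377], dtype=int32))
(((362.42303466796875, 251.5019989013672), (15.792222023010254, 24.69437599182129), 56.219974517822266), array([297, 199,  21,  27, 399], dtype=int32))
(((362.228759765625, 251.34133911132812), (17.00819969177246, 24.999553680419922), 56.37908935546875), array([296, 199,  23,  28, 439], dtype=int32))
```

```bash
python3 -c "
from h import *
go(362.3,251.4,10,146.4)"
```

```text
shift [-13.2 -13.3 147.5] turn 10.8 pos [355.2 268.7 157.5] yaw 157.2
```

Emit:
step_arm --plan '[[[-7,-7,0,5,0.2],[-13,-13,0,10.8,0.2],[-13,-13,30,10.8,0.2],[-13,-13,60,10.8,0.2],[-13,-13,85,10.8,0.2],[-13,-13,85,10.8,0.2],[-13,-13,85,10.8,0.2]]]'

```text
t: 1.65
eef_pos: [361.4, 251.8, 72.0]
tcp_rot: [-3.14, -0.001, 2.557]
ft_force: [0.0, -0.8, 0.1]
opening: 0.601
grip_force: 0.0
```

```bash
python3 - <<'E'
from h import *
c=env.get_calibration("wrist"); im=env.read_camera("wrist"); cv2.imwrite("pics/w2.png",im[100:340,170:490])
go(362.3,251.4,10,146.4)
hs=cv2.cvtColor(im,cv2.COLOR_BGR2HSV)
p=proj(c,(362.3,251.4,46)).astype(int); print(p)
print(rect(im,c,(p[0]-35,p[1]-35,70,70),(0,0,130),(179,90,255),46))
E
```

```text
shift [-0.5 -0.3 62.9] turn 0.1 pos [362.1 252.   72.9] yaw 146.5
[322 231]
(((362.63629150390625, 250.94004821777344), (14.740498542785645, 23.832239151000977), 56.5823860168457), array([311, 215,  23,  35, 764], dtype=int32))
```

View pics/w2.png

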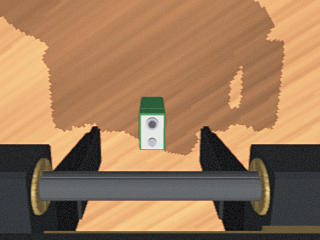

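Battery 1 sits square and centred between the fingers (crop x≈152). I'll descend, grip and lift.

Emit:
step_arm --plan '[[[0,0,25,0,0.2],[0,0,50,0,0.2],[0,0,62,0,0.2],[0,0,62,0,0.2],[0,0,62,0,-1],[0,0,62,0,-1],[0,0,62,0,-1],[0,0,62,0,-1]]]'

```text
t: 2.37
eef_pos: [362.7, 251.3, 11.5]
tcp_rot: [3.14, 0.001, 2.555]
ft_force: [0.5, 0.1, -0.4]
opening: 0.377
grip_force: 0.0
```

Emit:
step_arm --plan '[[[0,0,0,0,-1],[0,0,0,0,-1],[0,0,0,0,-1],[0,0,0,0,-1]]]'

```text
t: 2.7
eef_pos: [362.4, 251.1, 10.6]
tcp_rot: [3.141, 0.0, 2.555]
ft_force: [-1.4, -0.2, 7.2]
opening: 0.181
grip_force: 30.0
```

Emit:
step_arm --plan '[[[0,0,-10,0,-1],[0,0,-35,0,-1],[0,0,-70,0,-1],[0,0,-100,0,-1],[-25,-17,-110,0,-1],[-55,-36,-110,0,-1],[-85,-56,-110,0,-1],[-115,-76,-110,0,-1]]]'

```text
t: 3.37
eef_pos: [416.2, 122.8, 120.7]
tcp_rot: [3.141, 0.0, 2.556]
ft_force: [-0.6, 0.0, -0.8]
opening: 0.18
grip_force: 30.0
```

Emit:
step_arm --plan '[[[-30,-20,0,0,-1],[-60,-40,0,0,-1],[-90,-60,0,0,-1],[-115,-76,0,0,-1],[-138,-92,0,0,-1],[-162,-118,0,0,-1],[-186,-144,0,0,-1],[-210,-170,0,0,-1]]]'

```text
t: 4.03
eef_pos: [496.6, -135.4, 120.2]
tcp_rot: [-3.142, -0.001, 2.555]
ft_force: [0.6, 0.6, 0.2]
opening: 0.186
grip_force: 30.0
```

Emit:
step_arm --plan '[[[-24,-27,0,0,-1],[-48,-54,0,0,-1],[-72,-81,0,0,-1],[-96,-108,0,0,-1],[-120,-135,0,0,-1],[-144,-162,0,0,-1],[-168,-189,0,0,-1],[-180,-205,0,0,-1]]]'

```text
t: 4.7
eef_pos: [533.2, -407.6, 119.9]
tcp_rot: [-3.141, 0.0, 2.554]
ft_force: [-1.0, 0.4, -1.4]
opening: 0.18
grip_force: 30.0
```

Emit:
step_arm --plan '[[[0,0,0,0,-1],[0,0,0,0,-1]]]'

```text
t: 4.87
eef_pos: [532.7, -404.5, 119.5]
tcp_rot: [3.141, -0.001, 2.554]
ft_force: [0.8, -0.4, -0.9]
opening: 0.185
grip_force: 30.0
```

```bash
python3 - <<'E'
from h import *
go(537,-414,13.5)
c=env.get_calibration("wrist"); im=env.read_camera("wrist"); cv2.imwrite("pics/w3.png",im)
for p in [(614,-306),(591,-472),(472,-448),(491,-289)]: print(proj(c,(*p,20)).round())
E
```

```text
shift [ -9.   -5.6 105.9] turn 0 pos [ 532.7 -404.5  119.5] yaw 146.3
[463. 216.]
[296. 289.]
[241. 172.]
[412.  83.]
```

View pics/w3.png

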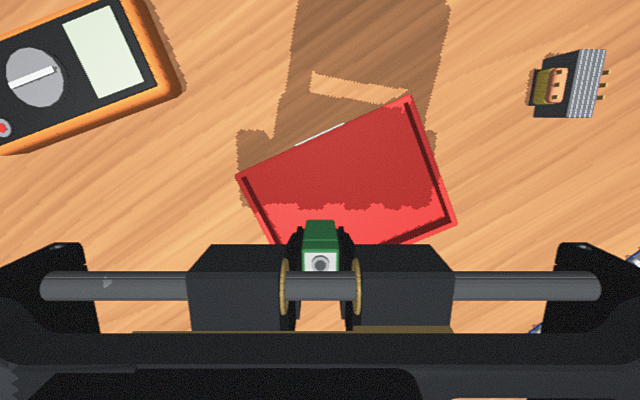

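The battery is held upright over the red tray. I can see three tray rim corners at (412,96), (237,177) and (457,224).

```bash
python3 - <<'E'
from h import *
c=env.get_calibration("wrist")
a,b,d=[world(c,p,20)[:2] for p in [(412,96),(237,177),(457,224)]]
print(a,b,d,np.linalg.norm(a-b),np.linalg.norm(a-d),"centre",(b+d)/2,"yaw",np.degrees(np.arctan2(*(a-b)[::-1]))-90)
t=world(c,(565,85),20);print("trafo",t)
E
```

```text
[ 499.38859902 -292.8708272 ] [ 473.71849131 -452.34375843] [ 617.82110502 -313.17727588] 161.5257571526618 120.160768711795 centre [ 545.76979817 -382.76051715] yaw -9.14437079112659
trafo [ 560.449743   -185.72204124   20.        ]
```

Emit:
step_arm --plan '[[[-7,-4,25,0,-1],[-13,-7,55,0,-1],[-13,-7,80,0,-1],[-13,-7,95,0,-1],[-13,-7,101,0,-1],[-13,-7,105,0,-1],[-13,-7,105,0,-1],[-13,-7,105,0,-1]]]'

```text
t: 5.58
eef_pos: [540.8, -416.9, 16.4]
tcp_rot: [-3.141, 0.001, 2.556]
ft_force: [0.3, -0.7, -0.7]
opening: 0.181
grip_force: 30.0
```

Emit:
step_arm --plan '[[[0,0,1,0,-1],[0,0,1,0,-1],[0,0,1,0,-1]]]'

```text
t: 5.83
eef_pos: [540.5, -417.3, 15.0]
tcp_rot: [-3.142, 0.001, 2.555]
ft_force: [0.2, 1.3, -0.4]
opening: 0.183
grip_force: 30.0
```

Emit:
step_arm --plan '[[[0,0,1,0,-1],[0,0,1.5,0,-1],[0,0,1.5,0,-1],[0,0,1.5,0,-1]]]'

```text
t: 6.17
eef_pos: [540.4, -417.3, 13.7]
tcp_rot: [-3.142, 0.001, 2.555]
ft_force: [-1.3, 1.8, 6.2]
opening: 0.182
grip_force: 30.0
```

Contact shows about 6 N, so I'll release, lift and move towards battery 2.

Emit:
step_arm --plan '[[[0,0,0,0,-0.2],[0,0,0,0,0],[0,0,0,0,0],[0,0,0,0,0],[0,0,-20,0,0],[0,0,-55,0,0],[0,0,-95,0,0.2],[0,0,-130,0,0.2]]]'

```text
t: 6.83
eef_pos: [540.2, -417.1, 144.6]
tcp_rot: [3.141, -0.0, 2.555]
ft_force: [0.4, -0.1, -0.5]
opening: 0.577
grip_force: 0.0
```

```bash
python3 -c "
from h import *
go(375,-280,145)
go(382,-286,145)"
```

```text
shift [213.5  22.8  -0.4] turn 0 pos [ 540.2 -417.1  144.6] yaw 146.4
shift [204.3  21.7  -0.4] turn 0 pos [ 540.2 -417.1  144.6] yaw 146.4
```

Emit:
step_arm --plan '[[[30,3,0,0,0.2],[65,7,0,0,0.2],[100,11,0,0,0.2],[135,15,0,0,0.2],[170,18,0,0,0.2],[195,21,0,0,0.2],[204,22,0,0,0.2],[204,22,0,0,0.2]]]'

```text
t: 7.5
eef_pos: [381.7, -285.2, 143.3]
tcp_rot: [3.142, 0.0, 2.555]
ft_force: [1.2, -0.3, 1.0]
opening: 0.602
grip_force: 0.0
```

Emit:
step_arm --plan '[[[0,0,0,0,0.2],[0,0,0,0,0.2]]]'

```text
t: 7.67
eef_pos: [383.7, -287.1, 142.9]
tcp_rot: [-3.141, 0.001, 2.555]
ft_force: [-0.6, -0.2, 0.3]
opening: 0.601
grip_force: 0.0
```

```bash
python3 - <<'E'
from h import *
c=env.get_calibration("wrist"); im=env.read_camera("wrist"); cv2.imwrite("pics/w4.png",im)
p=proj(c,(382,-286,46)).astype(int); print(p)
for s in (70,90): print(rect(im,c,(p[0]-35,p[1]-35,70,70),(0,0,130),(179,s,255),46))
(x,y),wh,a=rect(im,c,(p[0]-35,p[1]-35,70,70),(0,0,130),(179,90,255),46)[0]
go(x,y,10.5,a+90 if wh[0]<wh[1] else a)
E
```

```text
[321 199]
(((382.2344055175781, -289.661376953125), (15.048517227172852, 24.04986000061035), 61.461551666259766), array([309, 189,  19,  27, 432], dtype=int32))
(((382.37811279296875, -289.7968444824219), (16.35742950439453, 24.921215057373047), 62.03388214111328), array([309, 189,  20,  28, 472], dtype=int32))
shift [ -0.5  -3.  132.2] turn -5.6 pos [ 383.6 -287.   142.7] yaw 146.4
```

View pics/w4.png

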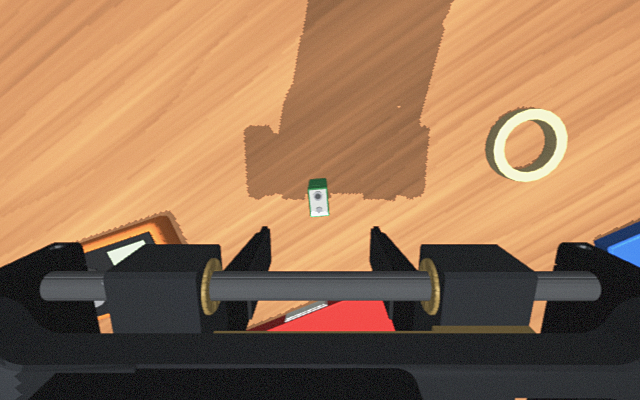

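Battery 2's white top is at (318,202), just left of the centre line. I'll align, descend, grip and lift.

Emit:
step_arm --plan '[[[0,-3,10,-5.6,0.2],[-0.5,-3,40,-5.6,0.2],[-0.5,-3,70,-5.6,0.2],[-0.5,-3,100,-5.6,0.2],[-0.5,-3,120,-5.6,0.2],[-0.5,-3,132,-5.6,0.2],[-0.5,-3,132,-5.6,0.2],[-0.5,-3,132,-5.6,-1]]]'

```text
t: 8.38
eef_pos: [381.6, -289.0, 10.2]
tcp_rot: [3.141, -0.001, 2.653]
ft_force: [0.8, -0.3, 0.3]
opening: 0.569
grip_force: 0.0
```

Emit:
step_arm --plan '[[[0,0,0,0,-1],[0,0,0,0,-1],[0,0,0,0,-1],[0,0,0,0,-1],[0,0,0,0,-1],[0,0,0,0,-1],[0,0,0,0,-1],[0,0,0,0,-1]]]'

```text
t: 9.05
eef_pos: [381.4, -288.8, 11.2]
tcp_rot: [-3.142, 0.001, 2.653]
ft_force: [0.3, 1.5, 6.4]
opening: 0.183
grip_force: 30.0
```

```bash
python3 -c "
from h import *
go(551,-348,120)"
```

```text
shift [-177.6   27.3 -108.7] turn 0 pos [ 381.4 -288.8   11.2] yaw 152.0
```

Emit:
step_arm --plan '[[[0,0,-10,0,-1],[0,0,-35,0,-1],[0,0,-70,0,-1],[-20,3,-100,0,-1],[-50,8,-105,0,-1],[-80,12,-105,0,-1],[-110,17,-105,0,-1],[-140,21,-105,0,-1]]]'

```text
t: 9.72
eef_pos: [516.0, -336.0, 117.0]
tcp_rot: [-3.142, 0.001, 2.653]
ft_force: [-0.6, -0.8, -0.4]
opening: 0.183
grip_force: 30.0
```

Emit:
step_arm --plan '[[[-25,4,0,0,-1],[-37,6,0,0,-1],[-37,6,20,0,-1],[-37,6,50,0,-1],[-37,6,75,0,-1],[-37,6,92,0,-1],[-37,6,99,0,-1],[-37,6,99,0,-1]]]'

```text
t: 10.38
eef_pos: [549.8, -347.6, 16.0]
tcp_rot: [3.141, -0.002, 2.653]
ft_force: [-0.7, -0.1, 0.4]
opening: 0.184
grip_force: 30.0
```

Emit:
step_arm --plan '[[[0,0,0,0,-1],[0,0,0,0,-1]]]'

```text
t: 10.55
eef_pos: [550.7, -348.3, 18.3]
tcp_rot: [-3.141, 0.002, 2.653]
ft_force: [-0.9, 0.4, -0.0]
opening: 0.182
grip_force: 30.0
```

Emit:
step_arm --plan '[[[0,0,1,0,-1],[0,0,2,0,-1],[0,0,3,0,-1],[0,0,3,0,-1],[0,0,3,0,-1]]]'

```text
t: 10.97
eef_pos: [550.4, -348.1, 14.2]
tcp_rot: [-3.142, 0.001, 2.653]
ft_force: [0.3, 0.0, 4.4]
opening: 0.183
grip_force: 30.0
```

Emit:
step_arm --plan '[[[0,0,0,0,-0.2],[0,0,0,0,-0.1],[0,0,0,0,-0.1],[0,0,0,0,-0.1],[0,0,-20,0,-0.1],[0,0,-55,0,0],[0,0,-95,0,0.5],[0,0,-135,0,1]]]'

```text
t: 11.63
eef_pos: [549.8, -347.6, 149.8]
tcp_rot: [3.141, -0.002, 2.653]
ft_force: [1.0, -0.8, -0.3]
opening: 0.589
grip_force: 0.0
```

```bash
python3 -c "
from h import *
go(560,-186,150)"
```

```text
shift [ 66.9 147.5   0. ] turn 0 pos [ 549.8 -347.6  149.8] yaw 152.0
```

Emit:
step_arm --plan '[[[12,27,0,0,1],[25,55,0,0,1],[38,83,0,0,1],[51,111,0,0,1],[62,136,0,0,1],[67,147,0,0,1],[67,147,0,0,1],[67,147,0,0,1]]]'

```text
t: 12.3
eef_pos: [560.3, -186.8, 148.9]
tcp_rot: [-3.141, 0.0, 2.654]
ft_force: [-0.2, 0.2, -0.5]
opening: 1.0
grip_force: 0.0
```

```bash
python3 - <<'E'
from h import *
c=env.get_calibration("wrist"); im=env.read_camera("wrist"); s=env.state();print(s["eef_pos"],s["tcp_rot"])
p=proj(c,(560,-186,40)).astype(int); print(p)
cr=im[p[1]-100:p[1]+70,p[0]-160:p[0]+160]; print(p[1]-100,p[0]-160); cv2.imwrite("pics/w5.png",cv2.resize(cr,None,fx=2.5,fy=2.5,interpolation=cv2.INTER_CUBIC))
E
```

```text
[ 560.26160832 -187.4379091   148.87213755] [-3.14149805e+00  3.79015378e-04  2.65315501e+00]
[322 198]
98 162
```

View pics/w5.png

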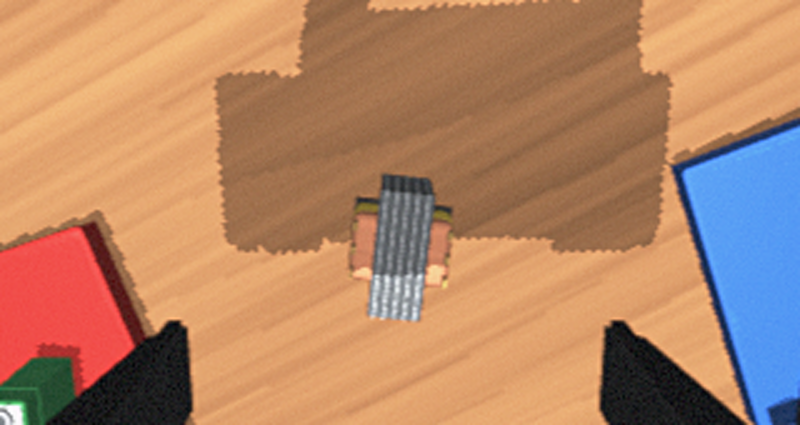

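The crop shows the transformer's core top with corners at (383,190), (433,193), (420,320) and (368,316). Its length lies along tool x, so the tool must turn about 90°.

```bash
python3 - <<'E'
from h import *
c=env.get_calibration("wrist")
P=[world(c,(x/2.5+162,y/2.5+98),40)[:2] for x,y in [(383,190),(433,193),(420,320),(368,316)]]
d=(P[0]+P[1]-P[2]-P[3])/2; L=np.degrees(np.arctan2(d[1],d[0])); m=np.mean(P,0)
print(m,np.linalg.norm(d),np.linalg.norm(P[0]-P[1]),L)
go(*m,yaw=L+90); print(env.state()["joints"])
E
```

```text
[ 561.7635046  -187.34857761] 48.08345139086105 17.95104305137265 146.0262927617998
shift [-1.3  0.8  0. ] turn -84.0 pos [ 560.3 -187.4  148.9] yaw 152.0
[-4.34575062e-01  5.15386007e-01  1.71708254e+00 -1.45645016e-04
  9.08750736e-01 -1.51684421e+00]
```

Emit:
step_arm --plan '[[[-1,1,5,7,1],[-1,1,10,14,1],[-1,1,15,21,1],[-1,1,20,28,1],[-1,1,25,35,1],[-1,1,30,42,1],[-1,1,35,49,1],[-1,1,40,56,1]]]'

```text
t: 13.02
eef_pos: [561.3, -188.0, 108.4]
tcp_rot: [-3.142, 0.0, 1.668]
ft_force: [0.2, 0.6, 0.9]
opening: 1.002
grip_force: 0.0
```

Emit:
step_arm --plan '[[[0,0,0,7,1],[0,0,0,14,1],[0,0,0,21,1],[0,0,0,28,1],[0,0,0,35,1],[0,0,0,40,1],[0,0,0,40,1],[0,0,0,40,1]]]'

```text
t: 13.68
eef_pos: [561.3, -187.5, 108.7]
tcp_rot: [-3.142, 0.0, 0.979]
ft_force: [-0.2, -0.2, 0.4]
opening: 0.999
grip_force: 0.0
```

```bash
python3 - <<'E'
from h import *
go(561.8,-187.3,5,56)
im=env.read_camera("wrist"); c=env.get_calibration("wrist"); print(proj(c,(561.8,-187.3,40)))
cv2.imwrite("pics/w6.png",im[100:340,170:490])
E
```

```text
shift [  0.4   0.3 103.7] turn 0.1 pos [ 561.3 -187.5  108.7] yaw 56.1
[321.17417944 208.81075658]
```

View pics/w6.png

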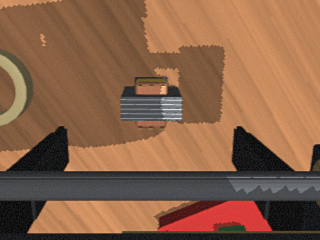

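The core is centred and square between the fingers (crop x≈151). The tape is well clear to the left.

Emit:
step_arm --plan '[[[0,0,25,0,1],[0,0,55,0,1],[0,0,80,0,1],[0,0,98,0,1],[0,0,103,0,1],[0,0,103,0,1],[0,0,103,0,-1],[0,0,103,0,-1]]]'

```text
t: 14.4
eef_pos: [562.1, -186.7, 7.1]
tcp_rot: [3.14, -0.0, 0.978]
ft_force: [0.4, 0.4, 0.3]
opening: 0.912
grip_force: 0.0
```

Emit:
step_arm --plan '[[[0,0,0,0,-1],[0,0,0,0,-1],[0,0,0,0,-1],[0,0,0,0,-1],[0,0,0,0,-1],[0,0,0,0,-1],[0,0,0,0,-1],[0,0,0,0,-1]]]'

```text
t: 15.07
eef_pos: [561.6, -186.3, 6.0]
tcp_rot: [3.141, -0.0, 0.978]
ft_force: [0.3, -0.4, 2.5]
opening: 0.506
grip_force: 30.0
```

```bash
python3 -c "
from h import *
go(620,100,130);go(557,382,130)"
```

```text
shift [ 270.1 -111.6 -124. ] turn 0 pos [ 561.6 -186.3    6. ] yaw 56.0
shift [ 468.7 -321.5 -124. ] turn 0 pos [ 561.6 -186.3    6. ] yaw 56.0
```

Emit:
step_arm --plan '[[[0,0,-8,0,-1],[0,0,-28,0,-1],[0,0,-55,0,-1],[0,0,-85,0,-1],[12,-8,-105,0,-1],[35,-24,-110,0,-1],[62,-43,-110,0,-1],[90,-62,-110,0,-1]]]'

```text
t: 15.73
eef_pos: [560.0, -76.2, 116.8]
tcp_rot: [3.141, -0.0, 0.976]
ft_force: [1.3, 0.6, -2.6]
opening: 0.507
grip_force: 30.0
```

Emit:
step_arm --plan '[[[27,-19,0,0,-1],[54,-37,0,0,-1],[81,-56,0,0,-1],[108,-74,0,0,-1],[135,-93,0,0,-1],[162,-111,0,0,-1],[189,-130,0,0,-1],[216,-148,0,0,-1]]]'

```text
t: 16.4
eef_pos: [557.7, 186.5, 116.1]
tcp_rot: [-3.141, 0.0, 0.978]
ft_force: [0.2, -0.5, -2.5]
opening: 0.504
grip_force: 30.0
```

Emit:
step_arm --plan '[[[27,-19,0,0,-1],[54,-37,0,0,-1],[81,-56,0,0,-1],[108,-74,0,0,-1],[130,-90,0,0,-1],[148,-102,0,0,-1],[158,-109,0,0,-1],[162,-111,0,0,-1]]]'

```text
t: 17.07
eef_pos: [556.3, 382.7, 115.8]
tcp_rot: [-3.141, 0.0, 0.979]
ft_force: [0.5, 0.2, -2.1]
opening: 0.505
grip_force: 30.0
```

Emit:
step_arm --plan '[[[0,0,0,0,-1],[0,0,0,0,-1]]]'

```text
t: 17.23
eef_pos: [556.9, 380.2, 115.8]
tcp_rot: [-3.141, 0.001, 0.977]
ft_force: [0.2, -0.3, -1.9]
opening: 0.506
grip_force: 30.0
```

```bash
python3 - <<'E'
from h import *
go(557,382,9.2,56)
im=env.read_camera("wrist"); c=env.get_calibration("wrist")
cv2.imwrite("pics/w7.png",im)
E
```

```text
shift [  1.6  -0.9 106.6] turn -0.0 pos [556.9 380.2 115.8] yaw 56.0
```

View pics/w7.png

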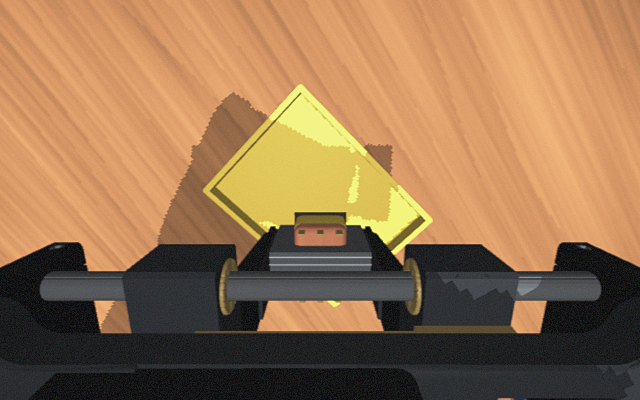

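The transformer is held level over the yellow tray. Its rim corners show at (299,86), (205,189) and (432,220).

```bash
python3 - <<'E'
from h import *
c=env.get_calibration("wrist")
a,b,d=[world(c,p,20)[:2] for p in [(299,86),(205,189),(432,220)]]
print(np.linalg.norm(a-b),np.linalg.norm(a-d),"centre",(b+d)/2)
E
```

```text
117.94451675378366 161.3986416252312 centre [554.3097038  376.95390624]
```

Emit:
step_arm --plan '[[[-4,0,20,0,-1],[-4,0,48,0,-1],[-4,0,75,0,-1],[-4,0,93,0,-1],[-4,0,101,0,-1],[-4,0,104,0,-1],[-4,0,104,0,-1],[-4,0,104,0,-1]]]'

```text
t: 17.95
eef_pos: [555.4, 377.9, 13.1]
tcp_rot: [3.141, -0.001, 0.977]
ft_force: [-0.0, -0.1, -1.1]
opening: 0.502
grip_force: 30.0
```

Emit:
step_arm --plan '[[[0,0,1,0,-1],[0,0,2,0,-1],[0,0,2,0,-1],[0,0,2,0,-1]]]'

```text
t: 18.28
eef_pos: [554.8, 378.0, 10.3]
tcp_rot: [3.141, -0.001, 0.978]
ft_force: [0.3, -0.5, -2.8]
opening: 0.501
grip_force: 30.0
```

Emit:
step_arm --plan '[[[0,0,1,0,-1],[0,0,2,0,-1],[0,0,2,0,-1],[0,0,2,0,-1]]]'

```text
t: 18.62
eef_pos: [554.9, 378.0, 9.0]
tcp_rot: [3.141, -0.001, 0.978]
ft_force: [-3.2, -1.1, 7.3]
opening: 0.501
grip_force: 30.0
```

Emit:
step_arm --plan '[[[0,0,0,0,0.2],[0,0,0,0,0.3],[0,0,0,0,0.4],[0,0,0,0,0.4],[0,0,-20,0,0.4],[0,0,-50,0,0.4],[0,0,-85,0,0.6],[0,0,-120,0,0.6]]]'

```text
t: 19.28
eef_pos: [554.4, 377.7, 128.7]
tcp_rot: [-3.141, 0.001, 0.978]
ft_force: [0.1, -0.4, -0.0]
opening: 0.781
grip_force: 0.0
```

```bash
python3 -c "
from h import *
go(564,188,130)"
```

```text
shift [-151.9  114.    -1.2] turn 0 pos [554.4 377.7 128.7] yaw 56.0
```

Emit:
step_arm --plan '[[[-24,18,0,0,0.8],[-50,38,0,0,0.8],[-78,58,0,0,0.8],[-105,79,0,0,0.8],[-130,98,0,0,0.8],[-148,111,0,0,0.8],[-152,114,0,0,0.8],[-152,114,0,0,0.8]]]'

```text
t: 19.95
eef_pos: [564.5, 186.9, 128.0]
tcp_rot: [3.142, -0.0, 0.975]
ft_force: [0.6, -0.2, 1.0]
opening: 0.897
grip_force: 0.0
```

Emit:
step_arm --plan '[[[0,0,0,0,0.8],[0,0,0,0,0.8]]]'

```text
t: 20.12
eef_pos: [564.2, 189.2, 127.8]
tcp_rot: [3.142, -0.0, 0.978]
ft_force: [-0.1, 0.7, 0.4]
opening: 0.9
grip_force: 0.0
```

```bash
python3 - <<'E'
from h import *
go(564,188,2)
im=env.read_camera("wrist"); c=env.get_calibration("wrist"); p=proj(c,(564,188,20)).astype(int); print(p)
cv2.imwrite("pics/w8.png",im)
g=cv2.medianBlur(cv2.cvtColor(im,cv2.COLOR_BGR2GRAY),3)
hc=cv2.HoughCircles(g[p[1]-60:p[1]+60,p[0]-70:p[0]+70],cv2.HOUGH_GRADIENT,1,30,param1=80,param2=12,minRadius=24,maxRadius=40)
for q in hc[0][:3]: q=q+[p[0]-70,p[1]-60,0]; print(q,world(c,q[:2],20))
E
```

```text
shift [ -1.2   0.5 125.8] turn 0 pos [564.2 189.2 127.8] yaw 56.1
[321 198]
[321.5        198.5         26.60000038] [564.04957348 187.72316573  20.        ]
```

View pics/w8.png

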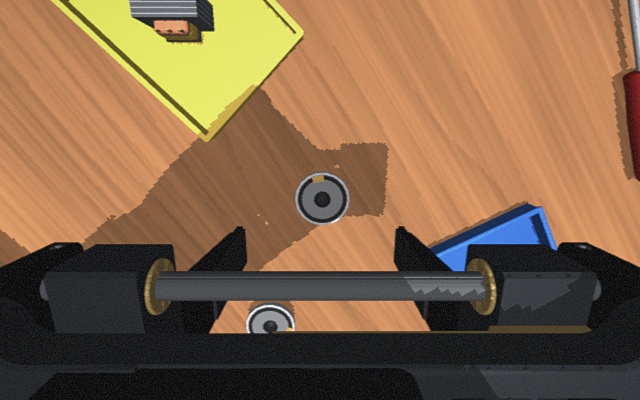

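Speaker A is at (321.5,198.5), centred between the fingers. The transformer stands upright in the yellow tray.

Emit:
step_arm --plan '[[[-1,0.5,25,0,0.8],[-1,0.5,55,0,0.8],[-1,0.5,85,0,0.8],[-1,0.5,108,0,0.8],[-1,0.5,121,0,0.8],[-1,0.5,125,0,0.8],[-1,0.5,125,0,0.8],[-1,0.5,125,0,-1]]]'

```text
t: 20.83
eef_pos: [564.4, 187.7, 3.4]
tcp_rot: [3.141, -0.001, 0.978]
ft_force: [0.4, 0.3, -0.0]
opening: 0.868
grip_force: 0.0
```

Emit:
step_arm --plan '[[[0,0,0,0,-1],[0,0,0,0,-1],[0,0,0,0,-1],[0,0,0,0,-1],[0,0,0,0,-1],[0,0,0,0,-1],[0,0,0,0,-1],[0,0,0,0,-1]]]'

```text
t: 21.5
eef_pos: [564.3, 187.0, 3.2]
tcp_rot: [3.141, -0.0, 0.977]
ft_force: [-1.3, -0.0, 5.3]
opening: 0.514
grip_force: 30.0
```

```bash
python3 -c "
from h import *
go(656,30,60)"
```

```text
shift [-78.9 163.9 -56.8] turn 0 pos [564.3 187.    3.2] yaw 56.0
```

Emit:
step_arm --plan '[[[0,0,-8,0,-1],[0,0,-28,0,-1],[0,0,-60,0,-1],[-4,10,-90,0,-1],[-15,36,-110,0,-1],[-28,66,-112,0,-1],[-41,97,-112,0,-1],[-54,128,-112,0,-1]]]'

```text
t: 22.17
eef_pos: [640.7, 69.6, 116.0]
tcp_rot: [3.141, -0.001, 0.978]
ft_force: [-0.1, -0.1, -1.7]
opening: 0.513
grip_force: 30.0
```

Emit:
step_arm --plan '[[[-10,23,0,0,-1],[-15,36,0,0,-1],[-16,39,0,0,-1],[-16,39,0,0,-1],[-16,39,0,0,-1]]]'

```text
t: 22.58
eef_pos: [662.7, 36.7, 114.7]
tcp_rot: [-3.141, 0.0, 0.978]
ft_force: [-1.0, 0.8, 0.8]
opening: 0.517
grip_force: 30.0
```

```bash
python3 - <<'E'
from h import *
go(664,35,6)
im=env.read_camera("wrist"); cv2.imwrite("pics/w9.png",im)
E
```

```text
shift [ -0.7   2.2 108.7] turn 0 pos [662.7  36.7 114.7] yaw 56.0
```

View pics/w9.png

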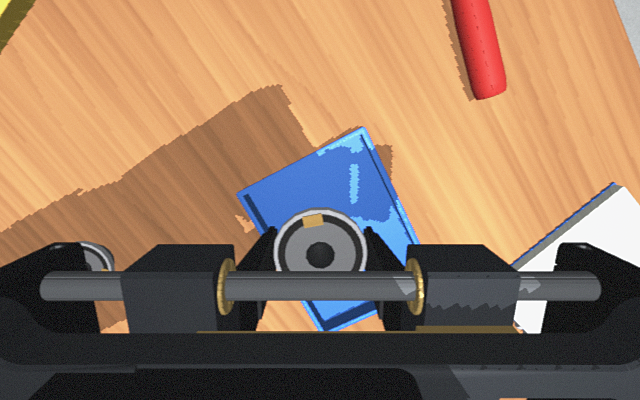

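Speaker A is held level. The blue tray's rim corners show at (364,127), (238,193) and (323,331).

```bash
python3 - <<'E'
from h import *
c=env.get_calibration("wrist")
a,b,d=[world(c,p,20)[:2] for p in [(364,127),(238,193),(323,331)]]
m=(a+d)/2; u=(b-d)/np.linalg.norm(b-d)
print(np.linalg.norm(a-b),np.linalg.norm(b-d),"centre",m,"y axis",u, "targets",m+38*u,m-38*u)
go(*(m+36*u),6.2)
E
```

```text
120.50174529140082 156.7308269535344 centre [659.02179182  -2.2353886 ] y axis [0.10137906 0.99484787] targets [662.87419624  35.56883048] [655.1693874  -40.03960768]
shift [ -2.8   2.  108.6] turn 0 pos [662.6  37.  114.8] yaw 56.1
```

Emit:
step_arm --plan '[[[-1,1,25,0,-1],[-1,1,55,0,-1],[-1,1,80,0,-1],[-1,1,97,0,-1],[-1,1,104,0,-1],[-1,1,106,0,-1],[-1,1,106,0,-1],[-1,1,106,0,-1]]]'

```text
t: 23.3
eef_pos: [664.2, 34.7, 10.1]
tcp_rot: [3.14, -0.001, 0.978]
ft_force: [0.1, 0.1, -0.0]
opening: 0.512
grip_force: 30.0
```

Emit:
step_arm --plan '[[[0,0,1,0,-1],[0,0,2,0,-1],[0,0,2,0,-1],[0,0,2,0,-1]]]'

```text
t: 23.63
eef_pos: [663.8, 34.2, 7.2]
tcp_rot: [3.141, -0.0, 0.977]
ft_force: [0.3, -0.0, -0.4]
opening: 0.515
grip_force: 30.0
```

Emit:
step_arm --plan '[[[0,0,1,0,-1],[0,0,1.5,0,-1],[0,0,1.5,0,-1],[0,0,1.5,0,-1]]]'

```text
t: 23.97
eef_pos: [663.9, 34.2, 6.2]
tcp_rot: [3.141, -0.0, 0.977]
ft_force: [-2.8, -0.9, 6.8]
opening: 0.51
grip_force: 30.0
```

Emit:
step_arm --plan '[[[0,0,0,0,0.2],[0,0,0,0,0.3],[0,0,0,0,0.3],[0,0,0,0,0.3],[0,0,-20,0,0.3],[0,0,-50,0,0.4],[0,0,-85,0,0.6],[0,0,-115,0,0.8]]]'

```text
t: 24.63
eef_pos: [663.7, 34.2, 121.9]
tcp_rot: [-3.142, -0.0, 0.977]
ft_force: [0.5, 0.7, 0.5]
opening: 0.781
grip_force: 0.0
```

Emit:
step_arm --plan '[[[-7,-25,0,0,0.8],[-16,-60,0,0,0.8],[-26,-95,0,0,0.8],[-36,-130,0,0,0.8],[-46,-165,0,0,0.8],[-55,-198,0,0,0.8],[-61,-218,0,0,0.8],[-61,-221,0,0,0.8]]]'

```text
t: 25.3
eef_pos: [442.8, 108.0, 120.5]
tcp_rot: [-3.14, 0.001, 0.979]
ft_force: [1.1, 0.1, -0.0]
opening: 0.899
grip_force: 0.0
```

Emit:
step_arm --plan '[[[0,0,0,0,0.8],[0,0,0,0,0.8],[0,0,0,0,0.8]]]'

```text
t: 25.55
eef_pos: [447.6, 107.0, 120.3]
tcp_rot: [3.141, -0.001, 0.977]
ft_force: [-0.1, -0.2, 0.3]
opening: 0.897
grip_force: 0.0
```

```bash
python3 - <<'E'
from h import *
im=env.read_camera("wrist"); c=env.get_calibration("wrist"); p=proj(c,(447,107,20)).astype(int); print(p)
cv2.imwrite("pics/w10.png",im)
g=cv2.medianBlur(cv2.cvtColor(im,cv2.COLOR_BGR2GRAY),3)
hc=cv2.HoughCircles(g[p[1]-60:p[1]+60,p[0]-70:p[0]+70],cv2.HOUGH_GRADIENT,1,30,param1=80,param2=12,minRadius=24,maxRadius=40)
for q in hc[0][:3]: q=q+[p[0]-70,p[1]-60,0]; w=world(c,q[:2],20); print(q,w); go(w[0],w[1],2.5)
E
```

```text
[320 199]
[319.5        200.5         24.89999962] [445.95822736 106.38397856  20.        ]
shift [ -1.3  -1.  117.7] turn 0 pos [447.4 106.9 120.2] yaw 56.0
```

View pics/w10.png

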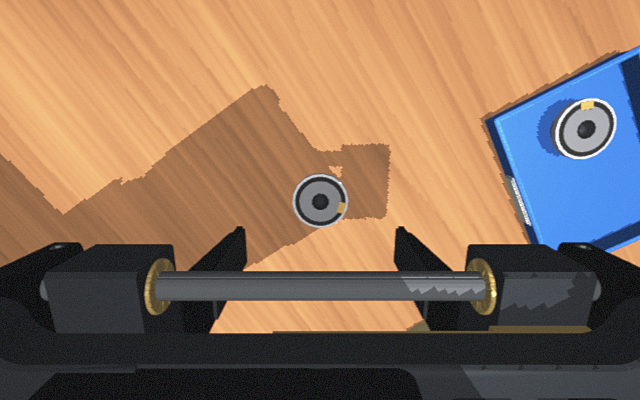

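Speaker B is at (319.5,200.5), with a tag near its rim on the finger side. I'll turn the tool -40° to keep the pads off it. Speaker A rests flat in the blue tray.

Emit:
step_arm --plan '[[[-1,-1,10,-7,0.8],[-1,-1,20,-14,0.8],[-1,-1,30,-21,0.8],[-1,-1,40,-28,0.8],[-1,-1,50,-35,0.8],[-1,-1,60,-40,0.8],[-1,-1,60,-40,0.8],[-1,-1,60,-40,0.8]]]'

```text
t: 26.27
eef_pos: [445.3, 106.7, 59.9]
tcp_rot: [-3.14, -0.0, 1.672]
ft_force: [-0.8, -0.2, 0.3]
opening: 0.895
grip_force: 0.0
```

```bash
python3 -c "
from h import *
go(446,106.4,2.5,96)"
```

```text
shift [-0.3  0.8 57.4] turn -0.2 pos [445.3 106.7  59.9] yaw 95.8
```

Emit:
step_arm --plan '[[[0,0.5,20,0,0.8],[0,0.5,42,0,0.8],[0,0.5,54,0,0.8],[0,0.5,57,0,0.8],[0,0.5,57,0,0.8],[0,0.5,57,0,-1],[0,0.5,57,0,-1],[0,0.5,57,0,-1]]]'

```text
t: 26.93
eef_pos: [445.9, 107.0, 4.2]
tcp_rot: [3.14, -0.0, 1.675]
ft_force: [-0.1, -0.3, 0.1]
opening: 0.744
grip_force: 0.0
```

Emit:
step_arm --plan '[[[0,0,0,0,-1],[0,0,0,0,-1],[0,0,0,0,-1],[0,0,0,0,-1],[0,0,0,0,-1],[0,0,0,0,-1]]]'

```text
t: 27.43
eef_pos: [445.7, 107.0, 3.6]
tcp_rot: [3.141, -0.0, 1.676]
ft_force: [0.2, -0.1, 6.2]
opening: 0.511
grip_force: 30.0
```

```bash
python3 -c "
from h import *
go(655,-40,115)"
```

```text
shift [-168.1  192.9 -111.3] turn 0 pos [445.7 107.    3.6] yaw 96.0
```

Emit:
step_arm --plan '[[[0,0,-8,0,-1],[0,0,-28,0,-1],[0,0,-60,0,-1],[-10,12,-80,0,-1],[-28,33,-85,0,-1],[-49,57,-85,0,-1],[-71,82,-85,0,-1],[-93,107,-85,0,-1]]]'

```text
t: 28.1
eef_pos: [562.5, 24.8, 89.2]
tcp_rot: [3.141, -0.0, 1.676]
ft_force: [-0.1, 0.6, -1.3]
opening: 0.517
grip_force: 30.0
```

Emit:
step_arm --plan '[[[-22,25,0,0,-1],[-44,50,0,0,-1],[-62,71,0,0,-1],[-72,83,0,0,-1],[-75,86,0,0,-1],[-75,86,20,0,-1],[-75,86,45,0,-1],[-75,86,60,0,-1]]]'

```text
t: 28.77
eef_pos: [653.5, -39.3, 26.8]
tcp_rot: [-3.139, -0.001, 1.676]
ft_force: [0.9, -0.1, -0.7]
opening: 0.513
grip_force: 30.0
```

Emit:
step_arm --plan '[[[0,0,10,0,-1],[0,0,15,0,-1],[0,0,18,0,-1],[0,0,18,0,-1],[0,0,18,0,-1]]]'

```text
t: 29.18
eef_pos: [655.3, -39.8, 11.2]
tcp_rot: [3.141, 0.0, 1.676]
ft_force: [0.1, -0.8, -0.4]
opening: 0.516
grip_force: 30.0
```

Emit:
step_arm --plan '[[[0,0,1.5,0,-1],[0,0,3,0,-1],[0,0,3.5,0,-1],[0,0,3.5,0,-1],[0,0,3.5,0,-1]]]'

```text
t: 29.6
eef_pos: [655.0, -39.9, 7.0]
tcp_rot: [3.141, -0.0, 1.676]
ft_force: [-0.4, -0.1, -0.8]
opening: 0.512
grip_force: 30.0
```

Emit:
step_arm --plan '[[[0,0,1,0,-1],[0,0,1,0,-1],[0,0,1,0,-1]]]'

```text
t: 29.85
eef_pos: [655.1, -39.9, 6.6]
tcp_rot: [3.141, 0.0, 1.676]
ft_force: [-2.9, 0.9, 6.6]
opening: 0.514
grip_force: 30.0
```

Contact. I'll release, lift clear and check everything from above.

Emit:
step_arm --plan '[[[0,0,0,0,0.2],[0,0,0,0,0.3],[0,0,0,0,0.3],[0,0,0,0,0.3],[0,0,-20,0,0.3],[0,0,-50,0,0.3],[0,0,-85,0,0.3],[0,0,-120,0,0.3]]]'

```text
t: 30.52
eef_pos: [654.6, -39.9, 126.7]
tcp_rot: [-3.14, -0.0, 1.676]
ft_force: [0.0, 0.1, -0.7]
opening: 0.649
grip_force: 0.0
```

Emit:
step_arm --plan '[[[30,-20,-10,0,0.3],[60,-40,-20,0,0.3],[90,-60,-30,0,0.3],[120,-80,-40,0,0.3],[150,-100,-50,0,0.3],[180,-120,-60,0,0.3],[210,-140,-70,0,0.3],[230,-150,-70,0,0.3]]]'

```text
t: 31.18
eef_pos: [479.9, 175.0, 197.6]
tcp_rot: [3.14, -0.001, 1.677]
ft_force: [0.7, 0.5, 0.3]
opening: 0.65
grip_force: 0.0
```

```bash
python3 - <<'E'
from h import *
t=env.read_camera("top"); s=env.read_camera("scene"); print(env.state()["eef_pos"])
A=cv2.resize(t[100:290,110:520],(800,371),interpolation=cv2.INTER_CUBIC); B=cv2.resize(s[110:370,150:540],(345,229))
cv2.imwrite("pics/end.png",np.vstack([A,cv2.copyMakeBorder(B,0,0,0,455,cv2.BORDER_CONSTANT)]))
E
```

```text
[479.98050726 175.40369083 196.57218121]
```

View pics/end.png

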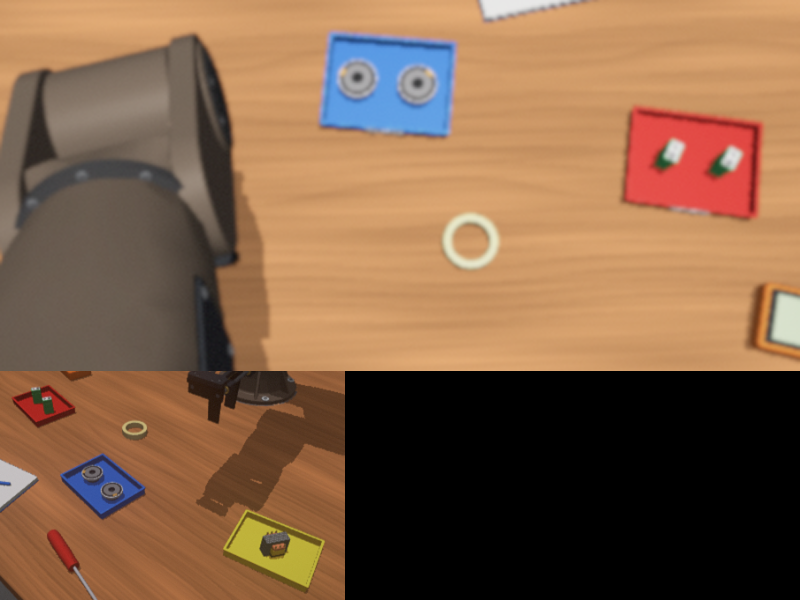

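Both speakers lie flat in the blue tray at (357,77) and (417,83). The batteries stand upright in the red tray at (671,152) and (727,160). In the scene view the transformer stands in the yellow tray at (275,543), and the tape has not moved. I'll hand the job in.

```bash
python3 -c "
from cell import env
print(env.job_done())"
```

```text
the job is handed in; nothing more can be done
None
```

I sorted all five parts and handed the job in at about 31 s: in the final pictures every part rests upright in its tray (batteries red, loudspeakers blue, transformer yellow) and the tape roll is where it was, but the hand-in returned no verdict.

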